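# Hold the spring jaw open at the set gauge

### The job

Unlock the clamping jig by swinging its hasp up off the catch lug until the strap stands upright or leans back, then pull the spring-loaded carriage out by its T-handle until its needle stands over the gap between the two prongs of the set gauge. Finish while still holding the handle there, with the needle in the gap, so that a colleague can drop a valve body between the jaws: do not let go. Leave the gauge where it is set and the things lying around the jig alone.

Things in the scene. Friction and masses are not known exactly. Their poses are not given: they have to be found in the camera images.
- jig: Clamping jig fixed to the table: black base 335 x 190 x 12 mm (x from -185 to +150 mm), low front block and two springs (top 48 mm high), sliding carriage, fixed jaw at back (x from 106 mm, top 75 mm high). Origin: on the table, under the catch lug when the carriage is home. x points to the back of the jig (away from the robot), y left, z up. The carriage comes out along -x. The jig does not move.
- hasp (a joint): Angle of the hasp (rad): 0 = strap flat across the carriage, its slot over the catch lug; 1.57 = strap upright; 1.95 = leaning back at its stop. Starts at 0 to 0.12. Friction keeps it wherever it is left (1 to 2 N at the tab moves it). The lug is locked until the strap is lifted about 0.4 rad.
- hasp_hinge (a point): Point on the hasp's hinge axis, fixed to the jig at x = 0, y = +52 mm, 60 mm above the table. The hinge axis runs along the jig's x; opening lifts the free end upwards and over towards the jig's +y. The steel hinge post under it is 40 x 14 mm.
- tab (a point): Grip point of the pull tab, a steel block on the free end of the 20 mm wide slotted strap: 20 mm along the jig's x, 8 mm thick. Hasp closed: the point is 77 mm from the hinge axis towards the jig's -y and 23 mm above it; the tab stands upright, 58 to 92 mm above the table (carriage top under it: 50 mm). It circles about the hinge axis with the hasp, its axes turning too.
- carriage (a joint): How far the carriage is pulled out (m): 0 = home, jaws closed; 0.075 = stop. It starts home. Springs pull it home with about 4 N at 0, rising by 0.9 N per 10 mm. It springs back when let go.
- handle (a point): Middle of the T-handle: round wooden bar of 14 mm diameter, 90 mm long along the jig's y, centre line 95 mm above the table, on a 12 mm steel post on the carriage (top 50 mm above the table). With the carriage home it is 85 mm in front of the jig's origin. The moving jaw (top 78 mm high) stands 165 mm behind it on the carriage.
- needle (a point): Point on the carriage's needle, a thin steel bar 3 mm wide that sticks out of the carriage's right side (jig's -y), 66 mm from the jig's centre line and 48 mm above the table. It moves with the carriage.
- fork (a point): Middle of the gap of the set gauge: a dark block on the rail along the right edge of the jig, with two upright steel prongs 14 mm apart (inner faces), tops 44 mm above the table. The needle passes just over them. The gauge stands 30 to 60 mm nearer the front of the jig than the needle does at the start; friction holds it.
- tray: Bystander: open blue plastic tray 110 x 150 mm, 35 mm high, loose, to the right of the jig. Origin at the middle of its underside.
- valve_body: Bystander: stepped white plastic valve body, 48 mm diameter, 66 mm high, loose, standing to the left of the jig. Origin at the middle of its underside.
- jar: Bystander: white plastic jar, 56 mm diameter, 75 mm high, loose, left of the jig. Origin at the middle of its underside.
- driver: Bystander: screwdriver lying on the table left of the jig. Origin at the middle of its underside.

How it is judged:
By the outcome, as a careful person would: the job done as asked, in the order asked, and still so for the second after the job is handed in, while the arm keeps its last pose, push and grip.
It also fails if it takes over 54 s, if anything falls off the work surface, if the arm or the gripper's body presses on something with over 40 N, if the wrist force passes 120 N, or if a joint passes its speed limit or range.

### The arm

A 7-joint arm with a two-finger parallel gripper is mounted at the origin on the work surface. World frame = base frame: x ahead of the robot, y to its left, z up, the work surface at z = 0. Lengths are in m, angles in rad, forces in N, time in s.
With the tool pointing down it reaches from about 0.425 to 0.925 m from the base axis. Payload 6.8 kg.
Tool frame: the origin (TCP) lies midway between the tips of the shut fingers; the grasp point (between the pads) lies bot.grip_point_offset behind it (bot.grip_point_offset is the distance from the TCP to the grasp point, in m); z points along the fingers, y is the line along which they close (so a half turn about z gives the same grasp; the last joint's range is limited). The gripper opens to 85 mm and grips with 20 to 120 N. Pads are 22 mm wide; open, the fingers measure 114 mm over their backs; the gripper's body (76 mm by 85 mm) begins 54 mm behind the grasp point. The pads swing forward as they close: fully open they stand 13 mm farther back than shut.
Start: joints at [-1.446, 0.477, 0.022, 1.555, -0.011, 1.109, -0.083], TCP at [0.156, 0.657, 0.231] pointing down, gripper open.
Joint ranges: [-2.96, 2.96], [-0.34, 2.1], [-1.41, 1.46], [0.24, 2.44], [-1.37, 4.51], [0.17, 1.92], [-2.96, 2.96]. Speed limits (rad/s): [2.39, 2.39, 3.14, 3.14, 3.14, 3.14, 3.14].

### API

Orientations are given as a unit quaternion [w, x, y, z].
In Python, from station import get_obs, cams, job, bot gives the robot as it stands.
- The arm moves only by the tool arm_command, never from a script. Its argument "rows" is a list that holds one entry, the list of rows, each a list of 5 numbers: the finger opening in mm, from 0 to 85.4, then the shift along the world's x, y, z in units of 60 mm (1.0 is 60 mm), then the turn about the world's z in units of 0.08 rad (1.0 is 0.08 rad). In form: [[[grip, x, y, z, turn], ...]]. A call has exactly 10 rows; each row shifts and turns the commanded pose from where the row before left it; what a row does not reach is not made up. A row lasts 1/8 s, in which the tool goes at most 62.5 mm and 10.7 degrees, less where a joint would pass 70% of its speed; a pose out of reach is approached as far as the arm can. A call with a number of a shift or a turn outside -1 to 1 is refused whole. A call with a gripper value outside its range is refused whole. The fingers move at their own pace and stop on an object; "newtons" is the grip in N (left out, the last holds). Time passes only in rows, so rows that do not move let the fingers close, or fill a call up. It gives the time, the measured TCP pose, the force, the opening and the grip force at its end, in the units of the state.
- get_obs(): the state, without advancing time (a new reading comes with each control period).
- cams.read_camera(name): name is "scene" or "top"; returns the picture (420x560x3 uint8, red, green, blue); there is no depth.
- cams.camera_params(name): a dict with "K" (3x3 intrinsics, pixels), "extrinsics" (4x4, takes a point from camera to world coordinates). Camera axes: x right, y down, z forward; pixel columns grow to the right and rows downward; lengths in m; the calibration is good to about 2 mm. A picture is of the moment at which its call begins. camera_params takes no time and is no camera call.
- job.hand_in(): hands the job in; it is judged then, once.
The state is a dict: "t": time; "q": joint angles; "joint_vel": joint speeds; "joint_torque": joint torques, N m; "eef_pos": TCP position; "tool_rot": TCP orientation; "contact_force": force on the tool from outside, world axes, zero at the start; "torque": the same for the moment, N m; "gripper_width": opening from 0.0 (shut) to 1.0 (fully open); "grasp_force": force on a finger pad.
Only numpy, scipy, OpenCV 4.12 (cv2) and the standard library are available. Lean on these libraries where they do the work, as an engineer would, in place of code of your own. Each camera call takes 0.05 s, during which the arm holds its last target. There are 200 camera calls.

## Working session

There is one attempt and no reset: what is moved stays moved. The work goes in short steps, Python scripts to look and compute and a tool call to move; the robot and the scene stay as the last step left them, time stands still between calls to the robot, and variables do not carry over. Pictures are saved under pics/ and viewed, at most 10 in all, crops included, and the job is handed in when it is done.

Besides the shell and the picture viewer there is one more tool, called after "Emit:" by a JSON object that holds its "name" and its "arguments". arm_command: Moves the arm, as the interface text tells. Its arguments: {"type":"object","properties":{"rows":{"type":"array"},"newtons":{"type":"number"}},"required":["rows"]}

```bash
mkdir -p pics; python3 - <<'E'
from station import get_obs, cams, job, bot
import cv2
for n in("top","scene"):
    im=cams.read_camera(n); cv2.imwrite(f"pics/{n}0.png",cv2.cvtColor(im,cv2.COLOR_RGB2BGR))
    p=cams.camera_params(n); print(n,p["K"],p["extrinsics"])
o=get_obs(); print(o["t"],o["eef_pos"],o["tool_rot"],o["contact_force"],o["gripper_width"],bot.grip_point_offset)
E
```

```text
top [[483.60466679   0.         280.40559458]
 [  0.         483.60466679 207.80049484]
 [  0.           0.           1.        ]] [[ 0.09238214 -0.97315988  0.21077331  0.44613647]
 [-0.99572149 -0.08985017  0.02157913  0.05872508]
 [-0.00206193 -0.21186504 -0.97729676  1.07809784]
 [ 0.          0.          0.          1.        ]]
scene [[426.36453241   0.         288.28921761]
 [  0.         426.36453241 202.10619887]
 [  0.           0.           1.        ]] [[-0.53476494  0.61027911 -0.58445348  1.16087887]
 [ 0.84495152  0.39367136 -0.36204942  0.39237643]
 [ 0.0091314  -0.68744619 -0.72617791  0.75252683]
 [ 0.          0.          0.          1.        ]]
0.1 [0.15563353 0.65626668 0.23041831] [-2.61426747e-05  1.16134757e-01  9.93233131e-01 -8.15909082e-04] [ 0.42115028  0.47628223 -0.63056707] 0.9976164250184364 0.0187
```

View pics/top0.png

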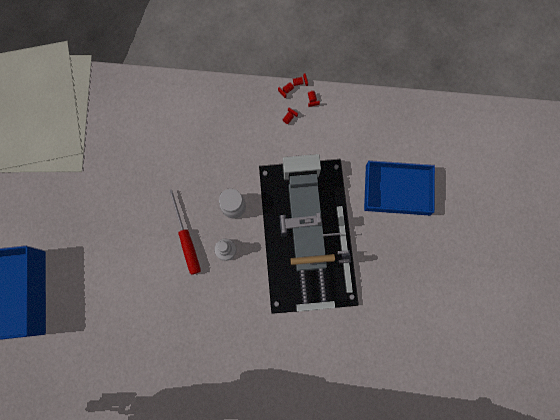

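View pics/scene0.png

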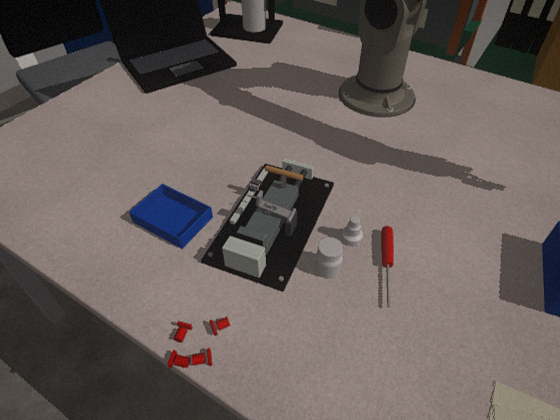

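Top view: jig base corners are near (260,166), (341,160), (357,305) and (272,313), the handle is at about (313,260), and the needle points right at (345,235). I'll enlarge a crop to refine these.

```bash
python3 - <<'E'
import cv2
a=cv2.imread("pics/top0.png")[150:320,250:375]; a=cv2.resize(a,None,fx=3.5,fy=3.5,interpolation=cv2.INTER_CUBIC)
cv2.imwrite("pics/top0c.png",cv2.convertScaleAbs(a,alpha=1.6,beta=15))
E
cat > h.py <<'E'
import numpy as np, cv2
from scipy.optimize import least_squares
from station import cams
P={n:cams.camera_params(n) for n in("top","scene")}
def proj(n,X):
    T=np.linalg.inv(P[n]["extrinsics"]); c=np.atleast_2d(X)@T[:3,:3].T+T[:3,3]; u=c@P[n]["K"].T; return u[:,:2]/u[:,2:]
def ray(n,uv,z):
    E=P[n]["extrinsics"]; d=E[:3,:3]@np.linalg.inv(P[n]["K"])@[*uv,1]; o=E[:3,3]; return o+d*(z-o[2])/d[2]
def j2w(p,X):
    c,s=np.cos(p[2]),np.sin(p[2]); X=np.atleast_2d(X); return np.c_[p[0]+c*X[:,0]-s*X[:,1],p[1]+s*X[:,0]+c*X[:,1],X[:,2]]
def w2j(p,X):
    c,s=np.cos(p[2]),np.sin(p[2]); d=np.asarray(X)-[p[0],p[1],0]; return np.array([c*d[0]+s*d[1],-s*d[0]+c*d[1],d[2]])
E
```

```text
(no output)
```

View pics/top0c.png

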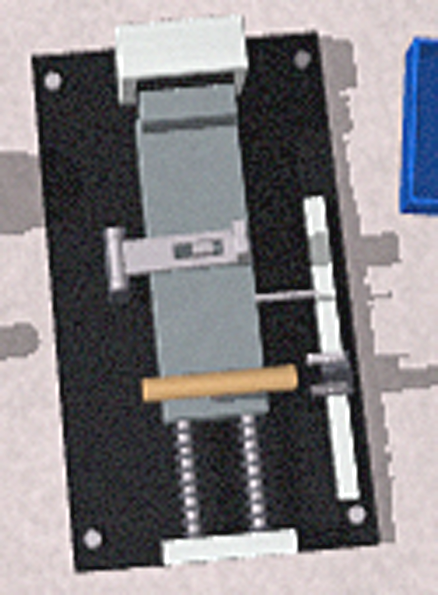

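The crop shows the base corners at (34,57), (318,32), (380,545) and (76,571), handle ends at (145,389) and (296,377), the tab at (241,243), the needle tip at (330,296), and the gauge at about (330,373), all in crop pixels.

```bash
python3 - <<'E'
from h import *
f=lambda u:np.array(u)/3.5+[250,150]
px=np.array([f(u) for u in[(34,57),(318,32),(380,545),(76,571),(145,389),(296,377)]])
X=np.array([[.15,.095,.012],[.15,-.095,.012],[-.185,-.095,.012],[-.185,.095,.012],[-.085,.045,.095],[-.085,-.045,.095]])
r=least_squares(lambda p:(proj("top",j2w(p,X))-px).ravel(),[.55,0,0]); p=r.x
print(p,r.fun.reshape(-1,2).round(1)); np.save("p.npy",p)
for nm,Y in dict(hinge=[0,.052,.06],tab=[0,-.025,.083],handle=[-.085,0,.095]).items(): print(nm,j2w(p,Y).round(4),(proj("top",j2w(p,Y))-[250,150])*3.5)
for u,z in(((330,296),.048),((256,297),.048),((325,358),.044),((328,388),.044),((330,373),.044),((241,243),.085)): print(u,w2j(p,ray("top",f(u),z)).round(4))
E
```

```text
[0.64053699 0.0197325  0.17997781] [[-0.5 -1. ]
 [ 0.5 -0.8]
 [ 0.4  0.3]
 [-0.4  0.7]
 [-0.5  0.4]
 [ 0.4 -0. ]]
hinge [[0.6312 0.0709 0.06  ]] [[118.01127496 258.73302629]]
tab [[ 0.645  -0.0049  0.083 ]] [[246.33501835 240.7337612 ]]
handle [[0.5569 0.0045 0.095 ]] [[220.47711022 383.71822425]]
(330, 296) [-0.0325 -0.0761  0.048 ]
(256, 297) [-0.0291 -0.0307  0.048 ]
(325, 358) [-0.0698 -0.0692  0.044 ]
(328, 388) [-0.0882 -0.0689  0.044 ]
(330, 373) [-0.0792 -0.0712  0.044 ]
(241, 243) [-0.0015 -0.0215  0.085 ]
```

Pose fit is good (under 1 px). The needle is at jig x ≈ -31 mm and the gap at about -79 mm, so the pull is about 48 mm. I'll grip both the tab and the handle with the fingers closing along jig x, so the tab can pivot between the pads. First I move above the tab.

Emit:
{"name": "arm_command", "arguments": {"rows": [[[45,0.41,-0.55,0,-0.72],[45,0.41,-0.55,0,-0.72],[45,0.41,-0.55,0,-0.72],[45,0.41,-0.55,0,-0.72],[45,0.41,-0.55,0,-0.72],[45,0.41,-0.55,0,-0.72],[45,0.41,-0.55,0,-0.72],[45,0.41,-0.55,0,-0.72],[45,0.41,-0.55,0,-0.72],[45,0.41,-0.55,0,-0.72]]]}}

```text
t: 1.35
eef_pos: [0.4022, 0.3255, 0.2311]
tool_rot: [-0.0, 0.394, 0.919, -0.0]
contact_force: [0.2, -0.7, 1.3]
gripper_width: 0.524
grasp_force: 0.0
```

Emit:
{"name": "arm_command", "arguments": {"rows": [[[45,0.41,-0.55,0,-0.72],[45,0.41,-0.55,0,-0.72],[45,0.41,-0.55,0,-0.72],[45,0.41,-0.55,0,-0.72],[45,0.41,-0.55,-0.1,-0.72],[45,0.41,-0.55,-0.1,-0.72],[45,0.41,-0.55,-0.2,-0.72],[45,0.41,-0.55,-0.2,-0.72],[45,0.41,-0.55,-0.2,-0.72],[45,0,0,0,0]]]}}

```text
t: 2.6
eef_pos: [0.6234, 0.0258, 0.182]
tool_rot: [0.0, 0.618, 0.786, -0.002]
contact_force: [-0.4, 1.3, -0.1]
gripper_width: 0.53
grasp_force: 0.0
```

```bash
cat > st.py <<'E'
from h import *
from station import get_obs
from scipy.spatial.transform import Rotation as R
o=get_obs(); p=np.load("p.npy"); y=R.from_quat(o["tool_rot"],scalar_first=True).as_matrix()[:,1]
print("t",o["t"],"tcp",np.round(o["eef_pos"],4),"grasp jig",w2j(p,np.array(o["eef_pos"])+[0,0,.0187]).round(4),"ang",np.arctan2(y[1],y[0]),p[2],"F",np.round(o["contact_force"],1),o["gripper_width"],o["grasp_force"])
E
python3 st.py; python3 - <<'E'
from h import *
im=cams.read_camera("scene"); cv2.imwrite("pics/s1.png",cv2.cvtColor(cv2.resize(im[120:300,180:380],None,fx=3.3,fy=3.3,interpolation=2),cv2.COLOR_RGB2BGR))
E
```

```text
t 2.6 tcp [0.6234 0.0258 0.182 ] grasp jig [-0.0158  0.009   0.2007] ang 0.23791479788239545 0.1799778140281094 F [-0.4  1.3 -0.1] 0.5300425959473026 0.0
```

View pics/s1.png

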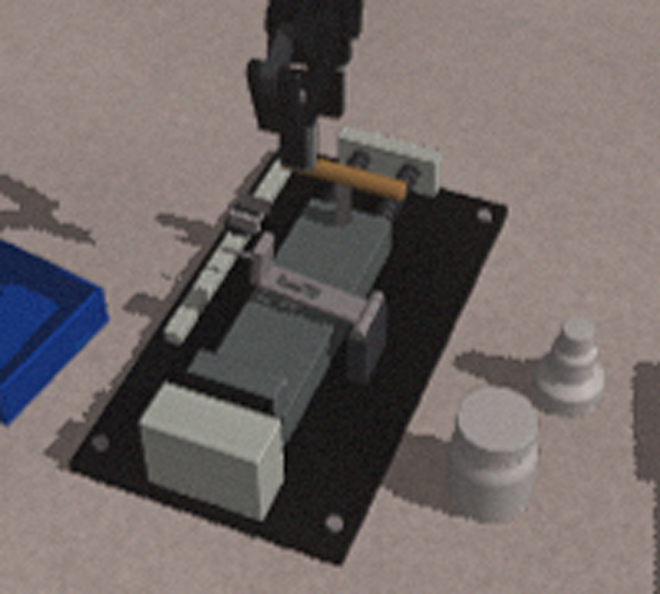

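The scene view shows the tab at crop (262,255), the strap nearly flat, and the gripper above the front. I'll cross-check the tab and fork against the scene camera.

```bash
python3 - <<'E'
from h import *
p=np.load("p.npy"); g=lambda u:np.array(u)/3.3+[180,120]
for nm,Y in dict(tabtop=[0,-.025,.092],tabbot=[0,-.025,.058],handL=[-.085,.045,.095],forkL=[-.079,-.066,.044],need=[-.031,-.066,.048],baseBL=[.15,.095,.012],baseBR=[.15,-.095,.012]).items(): print(nm,(proj("scene",j2w(p,Y))-[180,120])*3.3)
E
```

```text
tabtop [[257.2455717  244.89667983]]
tabbot [[259.38827626 280.20301312]]
handL [[402.76657548 187.7372113 ]]
forkL [[254.45945806 204.05062521]]
need [[225.35840725 243.75511563]]
baseBL [[338.42155744 553.15100514]]
baseBR [[ 65.49644029 456.07558869]]
```

Emit:
{"name": "arm_command", "arguments": {"rows": [[[45,0.2,-0.3,-0.2,-0.4],[45,0.16,-0.22,-0.3,-0.3],[45,0,0,-0.3,0],[45,0,0,0,0],[45,0,0,0,0],[45,0,0,0,0],[45,0,0,0,0],[45,0,0,0,0],[45,0,0,0,0],[45,0,0,0,0]]]}}

```text
t: 3.9
eef_pos: [0.6447, -0.0014, 0.1353]
tool_rot: [0.0, 0.638, 0.77, 0.0]
contact_force: [0.4, -0.2, -0.1]
gripper_width: 0.531
grasp_force: 0.0
```

```bash
python3 st.py
```

```text
t 3.9 tcp [ 0.6447 -0.0014  0.1353] grasp jig [ 0.0004 -0.0215  0.154 ] ang 0.18758299135934858 0.1799778140281094 F [ 0.4 -0.2 -0.1] 0.5306698493619502 0.0
```

Emit:
{"name": "arm_command", "arguments": {"rows": [[[45,0,-0.04,-0.4,0],[45,0,0,-0.4,0],[45,0,0,-0.3,0],[45,0,0,0,0],[5,0,0,0,0],[5,0,0,0,0],[5,0,0,0,0],[5,0,0,0,0],[5,0,0,0,0],[5,0,0,0,0]]], "newtons": 25}}

```text
t: 5.15
eef_pos: [0.6467, -0.0037, 0.0705]
tool_rot: [0.002, 0.638, 0.77, 0.001]
contact_force: [5.3, 0.9, -0.4]
gripper_width: 0.227
grasp_force: 28.4
```

```bash
python3 st.py; python3 - <<'E'
import numpy as np
# arc waypoints, from theta=0.05, jig y,z -> world units
p=np.load("p.npy"); ey=np.array([-np.sin(p[2]),np.cos(p[2])])
th=np.linspace(.0,1.8,17); ph=.29+th; y=-80.4*np.cos(ph); z=80.4*np.sin(ph)
for a,b,c in zip(th[1:],np.diff(y),np.diff(z)): print(a.round(2),(ey*b/60).round(3),(c/60).round(3))
E
```

```text
t 5.15 tcp [ 0.6467 -0.0037  0.0705] grasp jig [ 0.0018 -0.0242  0.0892] ang 0.1878549075757016 0.1799778140281094 F [ 5.3  0.9 -0.4] 0.2273699269855748 28.382937987862533
0.11 [-0.009  0.05 ] 0.142
0.22 [-0.012  0.066] 0.135
0.34 [-0.015  0.08 ] 0.127
0.45 [-0.017  0.094] 0.117
0.56 [-0.019  0.106] 0.105
0.68 [-0.021  0.117] 0.093
0.79 [-0.023  0.126] 0.079
0.9 [-0.024  0.134] 0.064
1.01 [-0.026  0.14 ] 0.048
1.12 [-0.026  0.145] 0.032
1.24 [-0.027  0.148] 0.015
1.35 [-0.027  0.148] -0.002
1.46 [-0.027  0.147] -0.019
1.58 [-0.026  0.144] -0.036
1.69 [-0.025  0.139] -0.052
1.8 [-0.024  0.133] -0.067
```

Tab is gripped (19.4 mm). Now I swing it along the arc.

Emit:
{"name": "arm_command", "arguments": {"rows": [[[5,-0.01,0.05,0.14,0],[5,-0.01,0.07,0.14,0],[5,-0.01,0.08,0.13,0],[5,-0.02,0.09,0.12,0],[5,-0.02,0.11,0.1,0],[5,-0.02,0.12,0.09,0],[5,-0.02,0.13,0.08,0],[5,-0.02,0.13,0.06,0],[5,0,0,0,0],[5,0,0,0,0]]]}}

```text
t: 6.4
eef_pos: [0.638, 0.0433, 0.1215]
tool_rot: [0.001, 0.638, 0.77, 0.001]
contact_force: [6.1, 0.9, -0.6]
gripper_width: 0.225
grasp_force: 25.1
```

```bash
python3 st.py; python3 - <<'E'
from h import *
im=cams.read_camera("scene"); cv2.imwrite("pics/s2.png",cv2.cvtColor(cv2.resize(im[120:300,180:380],None,fx=3.3,fy=3.3,interpolation=2),cv2.COLOR_RGB2BGR))
E
```

```text
t 6.4 tcp [0.638  0.0433 0.1215] grasp jig [0.0017 0.0236 0.1402] ang 0.18740945233390266 0.1799778140281094 F [ 6.1  0.9 -0.6] 0.22454779818790896 25.119699239730835
```

View pics/s2.png

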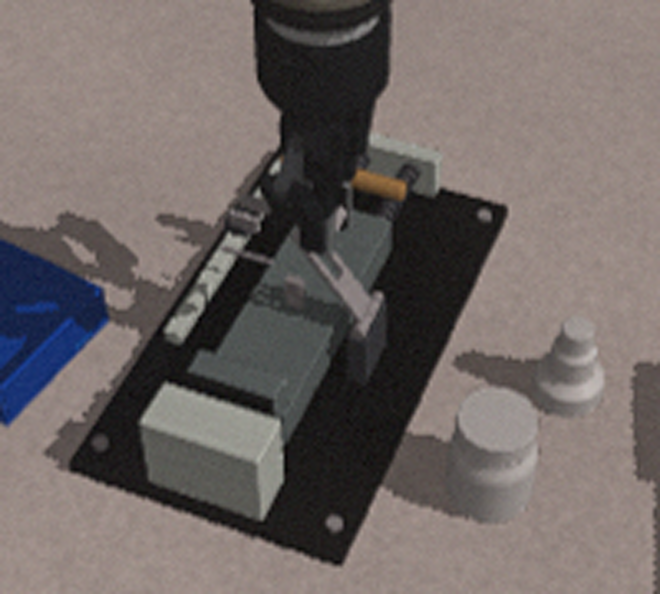

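The strap is lifting off the lug with the tab held between the fingers at (315,235). Continuing the arc.

Emit:
{"name": "arm_command", "arguments": {"rows": [[[5,-0.03,0.14,0.05,0],[5,-0.03,0.14,0.03,0],[5,-0.03,0.15,0.01,0],[5,-0.03,0.15,0,0],[5,-0.03,0.15,-0.02,0],[5,-0.03,0.14,-0.04,0],[5,-0.03,0.14,-0.05,0],[5,-0.02,0.13,-0.07,0],[5,0,0,0,0],[5,0,0,0,0]]]}}

```text
t: 7.7
eef_pos: [0.6252, 0.1121, 0.117]
tool_rot: [0.001, 0.638, 0.77, 0.002]
contact_force: [5.6, 1.9, 2.8]
gripper_width: 0.227
grasp_force: 24.4
```

```bash
python3 st.py
```

```text
t 7.7 tcp [0.6252 0.1121 0.117 ] grasp jig [0.0015 0.0936 0.1357] ang 0.18781892506251166 0.1799778140281094 F [5.6 1.9 2.8] 0.22739244336798511 24.44080799818039
```

Hasp is at about 1.7 rad. Release, rise, and head for the handle.

Emit:
{"name": "arm_command", "arguments": {"rows": [[[45,0,0,0,0],[45,0,0,0,0],[45,0,0,0,0],[45,0,0,0.4,0],[45,0,0,0.6,0],[45,0,0,0.4,0],[45,-0.3,-0.4,0,0],[45,-0.4,-0.7,0,0],[45,-0.4,-0.7,0,0],[45,0,0,0,0]]]}}

```text
t: 8.95
eef_pos: [0.5548, -0.001, 0.1996]
tool_rot: [-0.0, 0.64, 0.768, -0.001]
contact_force: [0.4, 0.2, -0.9]
gripper_width: 0.524
grasp_force: 0.0
```

```bash
python3 st.py; python3 - <<'E'
from h import *
im=cams.read_camera("scene"); a=cv2.resize(im[120:300,180:380],None,fx=3.3,fy=3.3,interpolation=2)
cv2.imwrite("pics/s3.png",cv2.cvtColor(a,cv2.COLOR_RGB2BGR))
E
```

```text
t 8.95 tcp [ 0.5548 -0.001   0.1996] grasp jig [-0.088  -0.0051  0.2183] ang 0.18071388612331388 0.1799778140281094 F [ 0.4  0.2 -0.9] 0.5240671951567063 0.0
```

View pics/s3.png

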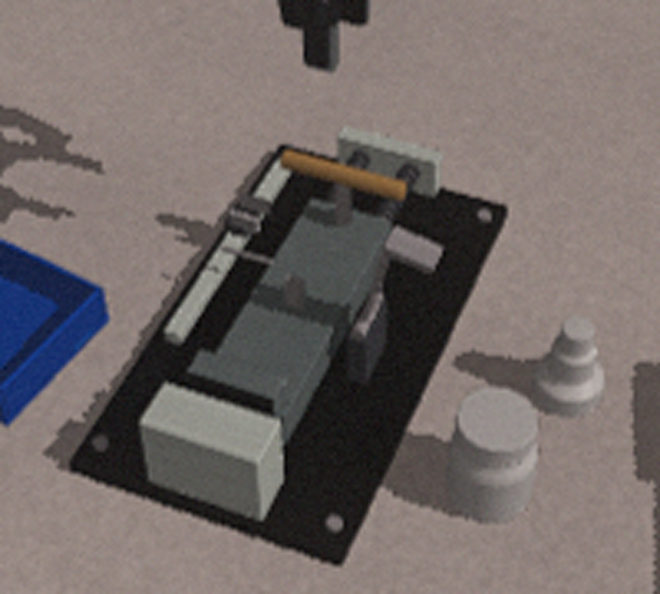

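The strap leans back and the carriage is still home. Descend on the handle and grip.

Emit:
{"name": "arm_command", "arguments": {"rows": [[[45,0.05,0.1,-0.4,0],[45,0,0,-0.5,0],[45,0,0,-0.5,0],[45,0,0,-0.4,0],[45,0,0,-0.2,0],[45,0,0,0,0],[3,0,0,0,0],[3,0,0,0,0],[3,0,0,0,0],[3,0,0,0,0]]], "newtons": 60}}

```text
t: 10.25
eef_pos: [0.5582, 0.0091, 0.0803]
tool_rot: [-0.002, 0.638, 0.77, -0.001]
contact_force: [-7.3, -1.6, 7.8]
gripper_width: 0.137
grasp_force: 58.4
```

Emit:
{"name": "arm_command", "arguments": {"rows": [[[3,0,0,0,0],[3,0,0,0,0],[3,-0.1,-0.018,0,0],[3,-0.1,-0.018,0,0],[3,-0.1,-0.018,0,0],[3,-0.1,-0.018,0,0],[3,0,0,0,0],[3,0,0,0,0],[3,0,0,0,0],[3,0,0,0,0]]]}}

```text
t: 11.5
eef_pos: [0.5383, 0.0054, 0.0804]
tool_rot: [0.002, 0.638, 0.77, 0.002]
contact_force: [5.3, 1.3, -4.8]
gripper_width: 0.138
grasp_force: 58.6
```

```bash
python3 st.py
```

```text
t 11.5 tcp [0.5383 0.0054 0.0804] grasp jig [-0.1032  0.0042  0.0991] ang 0.18763068018337464 0.1799778140281094 F [ 5.3  1.3 -4.8] 0.13754567178211313 58.634639382362366
```

The carriage follows (about 20 mm out, spring force about 5 N). Pulling on toward the gap.

Emit:
{"name": "arm_command", "arguments": {"rows": [[[3,-0.1,-0.018,0,0],[3,-0.1,-0.018,0,0],[3,-0.1,-0.018,0,0],[3,-0.1,-0.018,0,0],[3,-0.04,-0.008,0,0],[3,0,0,0,0],[3,0,0,0,0],[3,0,0,0,0],[3,0,0,0,0],[3,0,0,0,0]]]}}

```text
t: 12.75
eef_pos: [0.5127, 0.0007, 0.0804]
tool_rot: [0.002, 0.638, 0.77, 0.002]
contact_force: [7.3, 0.8, -7.4]
gripper_width: 0.138
grasp_force: 58.8
```

```bash
python3 st.py; python3 - <<'E'
from h import *
im=cams.read_camera("scene"); a=cv2.resize(im[160:240,215:300],None,fx=7,fy=7,interpolation=2)
im=cams.read_camera("top"); b=cv2.resize(im[220:280,310:365],None,fx=7,fy=7,interpolation=2)
b=cv2.copyMakeBorder(b,0,560-420,0,800-595-b.shape[1] if b.shape[1]<205 else 0,0)
c=np.hstack([a[:,:410],b]); c=cv2.convertScaleAbs(c,alpha=1.6,beta=10)
print(c.shape); cv2.imwrite("pics/c4.png",cv2.cvtColor(c,cv2.COLOR_RGB2BGR))
E
```

```text
t 12.75 tcp [0.5127 0.0007 0.0804] grasp jig [-0.1292  0.0041  0.0991] ang 0.1878669944934849 0.1799778140281094 F [ 7.3  0.8 -7.4] 0.13823098366021988 58.777472376823425
(560, 795, 3)
```

View pics/c4.png

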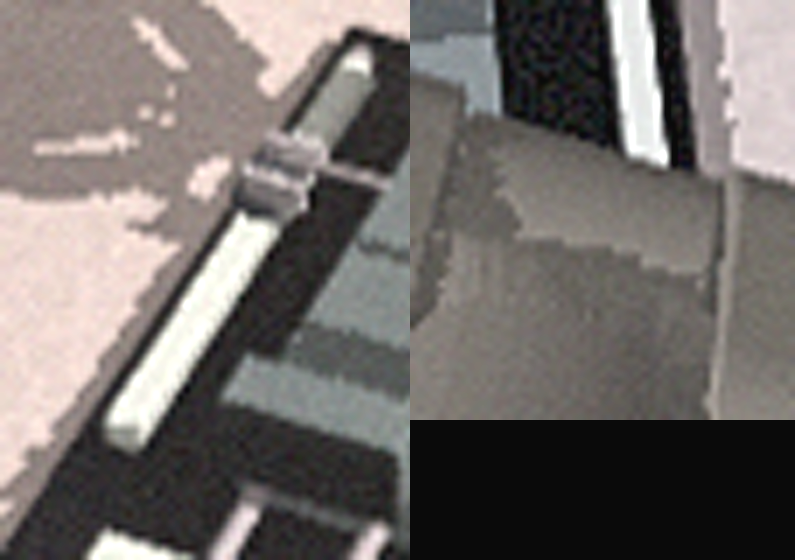

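The top view is blocked by the arm. In the scene crop the needle comes in from (385,185) to (320,162), close to the prongs at (285,150) and (280,190). I'll enlarge it further.

```bash
python3 - <<'E'
from h import *
im=np.mean([cams.read_camera("scene").astype(float) for _ in range(6)],0)
c0=im[172:196,242:274]; a=cv2.resize(np.clip(c0*2.0,0,255).astype(np.uint8),None,fx=24,fy=24,interpolation=2)
cv2.imwrite("pics/c5.png",cv2.cvtColor(a,cv2.COLOR_RGB2BGR))
p=np.load("p.npy"); q=lambda Y:((proj("scene",j2w(p,Y))-[242,172]+.5)*24).round()
for x in(-.07,-.08,-.09): print(x,q([x,-.066,.048]),q([x,-.045,.048]))
E
```

```text
-0.07 [[334. 277.]] [[528. 334.]]
-0.08 [[377. 213.]] [[570. 269.]]
-0.09 [[419. 149.]] [[611. 204.]]
```

View pics/c5.png

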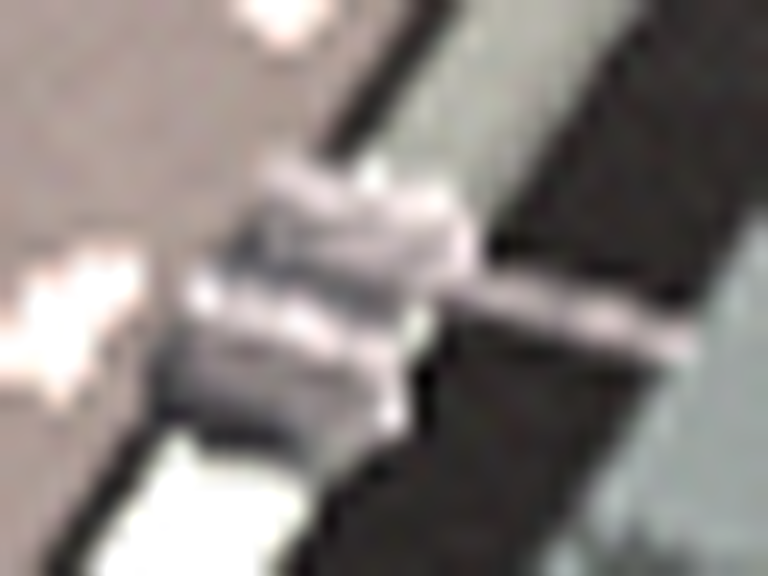

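The needle passes between the prongs, about 2 mm short of the middle. Scene and top estimates agree, so I pull 2.4 mm more.

Emit:
{"name": "arm_command", "arguments": {"rows": [[[3,-0.04,-0.007,0,0],[3,0,0,0,0],[3,0,0,0,0],[3,0,0,0,0],[3,0,0,0,0],[3,0,0,0,0],[3,0,0,0,0],[3,0,0,0,0],[3,0,0,0,0],[3,0,0,0,0]]]}}

```text
t: 14.4
eef_pos: [0.5104, 0.0002, 0.0804]
tool_rot: [0.003, 0.638, 0.77, 0.002]
contact_force: [8.4, -0.3, -8.4]
gripper_width: 0.142
grasp_force: 58.8
```

```bash
python3 st.py; python3 - <<'E'
from h import *
im=np.mean([cams.read_camera("scene").astype(float) for _ in range(6)],0)
a=cv2.resize(np.clip(im[172:196,242:274]*2,0,255).astype(np.uint8),None,fx=14,fy=14,interpolation=2)
b=cv2.resize(np.clip(im[150:270,210:325]*1.3,0,255).astype(np.uint8),(322,336),interpolation=2)
cv2.imwrite("pics/c6.png",cv2.cvtColor(np.hstack([a,b]),cv2.COLOR_RGB2BGR))
E
```

```text
t 14.4 tcp [5.104e-01 2.000e-04 8.040e-02] grasp jig [-0.1315  0.0041  0.0991] ang 0.18788476900653234 0.1799778140281094 F [ 8.4 -0.3 -8.4] 0.14172510938139463 58.76854956150055
```

View pics/c6.png

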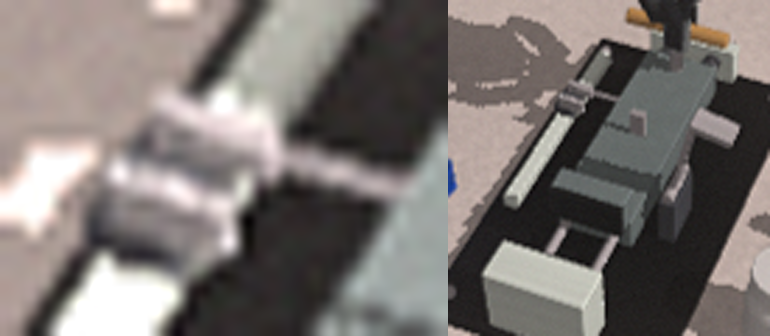

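Bright lines from prong and needle merge here, so I'll compare with the clean gauge picture from before the pull.

```bash
python3 - <<'E'
from h import *
im=np.mean([cams.read_camera("scene").astype(float) for _ in range(6)],0)
z=cv2.cvtColor(cv2.imread("pics/scene0.png"),cv2.COLOR_BGR2RGB).astype(float)
f=lambda x:cv2.resize(np.clip(x[174:194,246:264]*2,0,255).astype(np.uint8),None,fx=14,fy=14,interpolation=2)
c=np.hstack([f(z),f(im),f(np.abs(im-z)*1.5)]); cv2.imwrite("pics/c7.png",cv2.cvtColor(c,cv2.COLOR_RGB2BGR)); print(c.shape)
p=np.load("p.npy"); q=lambda Y:((proj("scene",j2w(p,Y))-[246,174]+.5)*14).round()
for x in(-.07,-.08,-.09): print(x,q([x,-.076,.048]),q([x,-.056,.048]),"z44",q([x,-.076,.044]),q([x,-.056,.044]))
E
```

```text
(280, 756, 3)
-0.07 [[ 86. 118.]] [[193. 149.]] z44 [[ 87. 135.]] [[194. 166.]]
-0.08 [[111.  80.]] [[217. 112.]] z44 [[112.  97.]] [[218. 129.]]
-0.09 [[136.  43.]] [[242.  74.]] z44 [[137.  60.]] [[242.  91.]]
```

View pics/c7.png

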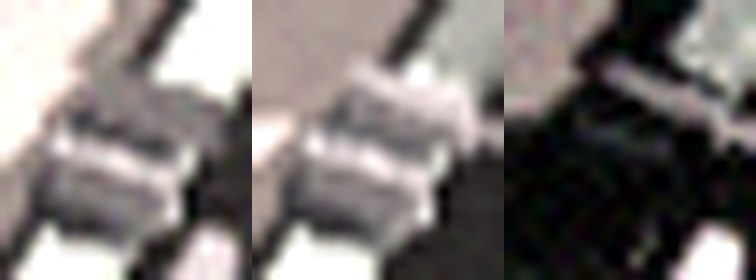

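The diff shows the needle at local (106,70)-(241,128), lying toward the front prong, and the gauge has not moved. I'll measure the offset numerically with intensity profiles along jig x.

```bash
python3 - <<'E'
from h import *
p=np.load("p.npy")
now=np.mean([cams.read_camera("scene").astype(float) for _ in range(6)],0).mean(2)
L=lambda n:cv2.imread(f"pics/{n}0.png").astype(float).mean(2)
xs=np.arange(-.100,-.0599,.002)
def prof(n,im,z,ys,xs=xs):
    r=[]
    for x in xs:
        uv=proj(n,j2w(p,[[x,y,z] for y in ys])).astype(np.float32)
        r.append(cv2.remap(im.astype(np.float32),uv[:,:1],uv[:,1:],cv2.INTER_LINEAR).mean())
    return np.round(r).astype(int)
yf=np.linspace(-.072,-.060,7); yn=np.linspace(-.052,-.040,7)
print((xs*1000).round().astype(int))
print("top fork z44 ",prof("top",L("top"),.044,yf))
print("scn0 fork z44",prof("scene",L("scene"),.044,yf))
print("scn now z48 fork",prof("scene",now,.048,yf))
print("diff z48 fork  ",prof("scene",now-L("scene"),.048,yf))
print("scn now needle z48 yn",prof("scene",now,.048,yn))
x0=np.arange(-.05,-.0099,.002); print((x0*1000).round().astype(int))
print("top needle",prof("top",L("top"),.048,yn,x0)); print("scn0 needle",prof("scene",L("scene"),.048,yn,x0))
E
```

```text
[-100  -98  -96  -94  -92  -90  -88  -86  -84  -82  -80  -78  -76  -74
  -72  -70  -68  -66  -64  -62  -60]
top fork z44  [ 73  70  72  71  58  63  83  69  41  23  23  28  36  36  58  99 117 103
  66  73  75]
scn0 fork z44 [140 138 137 137 137 126 108  79  66  64  65  65  63  55  49  63  87 105
  95  73  63]
scn now z48 fork [ 78  77  78  78  76  78  90 100 114 113 111 100  83  71  64  58  59  76
  98 107  93]
diff z48 fork   [-49 -50 -51 -49 -48 -46 -34 -13  17  39  45  36  18   6   3   8  13  11
   6   3   3]
scn now needle z48 yn [22 23 23 23 23 22 22 21 20 32 57 78 82 61 39 26 23 22 22 21 20]
[-50 -48 -46 -44 -42 -40 -38 -36 -34 -32 -30 -28 -26 -24 -22 -20 -18 -16
 -14 -12 -10]
top needle [11 12 11 11 15 10 10 12  6 27 78 98 43  5  8 14 11 13 12 11  9]
scn0 needle [82 77 75 74 78 77 76 76 71 68 68 72 64 44 32 30 29 27 25 22 22]
```

```bash
python3 - <<'E'
from h import *
p=np.load("p.npy")
now=np.mean([cams.read_camera("scene").astype(float) for _ in range(8)],0).mean(2)
L=lambda n:cv2.imread(f"pics/{n}0.png").astype(float).mean(2)
def prof(n,im,z,y,xs):
    uv=proj(n,j2w(p,[[x,y,z] for x in xs])).astype(np.float32)
    return cv2.remap(im.astype(np.float32),uv[:,:1],uv[:,1:],cv2.INTER_LINEAR).ravel()
def cen(w,xs): w=np.clip(w-np.percentile(w,40)-5,0,None); return (w@xs/w.sum()*1000).round(1)
xn=np.arange(-.090,-.0649,.0005); xt=np.arange(-.042,-.0179,.0005)
for y in(-.036,-.040,-.044,-.048,-.052,-.056): print(y,"scn now",cen(prof("scene",now,.048,y,xn),xn),"top home",cen(prof("top",L("top"),.048,y,xt),xt))
xb=np.arange(-.076,-.0609,.0005); xf=np.arange(-.094,-.0839,.0005)
for y in(-.060,-.064,-.068,-.072): print(y,"back prong top/scn0",cen(prof("top",L("top"),.044,y,xb),xb),cen(prof("scene",L("scene"),.044,y,xb),xb),"front top",cen(prof("top",L("top"),.044,y,xf),xf), "needle top now?",cen(prof("scene",now-L("scene"),.048,y,np.arange(-.086,-.0729,.0005)),np.arange(-.086,-.0729,.0005)))
E
```

```text
-0.036 scn now -76.8 top home -28.6
-0.04 scn now -77.0 top home -28.8
-0.044 scn now -77.0 top home -28.6
-0.048 scn now -76.9 top home -28.7
-0.052 scn now -75.2 top home -28.5
-0.056 scn now -74.9 top home -28.6
-0.06 back prong top/scn0 -68.2 -65.6 front top -87.4 needle top now? -79.7
-0.064 back prong top/scn0 -68.5 -65.0 front top -87.8 needle top now? -80.2
-0.068 back prong top/scn0 -63.5 -65.8 front top -92.7 needle top now? -80.0
-0.072 back prong top/scn0 -63.9 -65.9 front top -93.0 needle top now? -80.8
```

Needle offset from the gap's middle is within about 2 mm by both cameras, and the margin is 5.5 mm. The hasp leans back, the gauge hasn't moved and the grip is firm, so I'm handing in.

```bash
python3 -c "
from station import job
print(job.hand_in())"
```

```text
the job is handed in; nothing more can be done
None
```

I handed the job in with the hasp leaning back at about 1.7 rad and the carriage held out by its handle, the needle in the gauge gap within about 2 mm of the middle by my camera estimates; the gauge had not moved, and no verdict was returned.

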